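# Unlock and open the gate of the cup lane

### The job

Open the gate of the cup lane: pull the black sprung lock knob gently along its slanting axis until you feel its stop, turn it a quarter turn clockwise (seen from above the knob), ease it back so that it rests parked in its notch, and let it go. Then swing the red gate open by its upright post as far as it goes, towards the robot side, and leave it there. Do not haul on the knob once the stop is felt, and do not disturb the two steel cups in the lane, the V block or the chuck key.

Things in the scene. Friction and masses are not known exactly. Their poses are not given: they have to be found in the camera images.
- lane: Grey base plate 270 x 130 x 10 mm fixed on the worktop, origin under it on the worktop; x runs along the lane away from the gate, y to the gate's pivot side, z up. Two rails, top 36 mm above the worktop, guide two cups. Gate at the -x end: pivot at (-80, 56) mm, closed along -y. The lock plunger stands in a bracket at the gate's free end, its axis leaning 35 degrees towards the lane's -y.
- knob_grip (a point): Grip point on the axis of the black wing knob (wing 40 mm long, 11 mm thick, 26 mm tall), 11 mm below its top. z = pull direction, 35 degrees from vertical; x along the wing, y across its thickness; axes turn with the knob. A white line on top marks the +x half. A fixed steel sleeve, 37 mm diameter, ends 11 to 22 mm below the wing's lower end when home.
- plunger (a joint): Pull-out of the knob (m), 0 = home, gate locked. Spring 6 N at home, 10 N at 28 mm, plus light drag. The hard stop lies between 18 and 28 mm, set anew each time: feel the abrupt rise of force. The knob turns only in the last 2 mm before the stop; after the quarter turn it sinks into the park notch, about 6 mm below the stop, held by the spring, pin clear of the gate.
- knob (a joint): Turn of the knob about the pull axis (rad): 0 at home, grows clockwise seen from above the knob (looking down against the pull direction), 1.57 at the park notch, end stop at 1.62. Turns easily.
- gate (a joint): Gate angle (rad): 0 closed across the lane, grows as its free end swings out to the lane's -x side, stop at 1.57. Light friction, stays where it is left. Cannot be moved while the pin is home.
- post_grip (a point): Point on the axis of the gate's upright round steel post, 14 mm diameter; the post's bare part reaches from 46 to 84 mm above the worktop, this point is 67 mm above it. 70 mm from the pivot. The red gate bar below is 10 mm thick, its top 44 mm above the worktop.
- gate_pivot (a point): Point on the gate's vertical pivot axis, 67 mm above the worktop.
- lane_cup_a: Steel cup 64 mm diameter, 47 mm high, standing in the lane, nearer the gate; origin under it.
- lane_cup_b: Steel cup like it, farther from the gate; origin under it.
- v_block: Ground steel V block, 62 x 57 x 35 mm, standing on the worktop; origin under it; leave alone.
- chuck_key: Chuck key lying flat, 110 x 117 x 18 mm; leave alone.
- clamp: Fixed clamp that carries the steel sleeve (with the stop and the park notch) round the plunger; origin on the plunger axis at the gate's fork, z along the pull direction. A red mark on the sleeve's rim is at the park notch. More than 45 N on the stop is too much.
- housing: Fixed dark steel guide tube in the bracket, with the sprung plunger and its knob; origin on the plunger axis in the gate's fork, 32 mm above the worktop, z along the pull direction.

How it is judged:
By the outcome, as a careful person would: the job done as asked, in the order asked, and still so for the second after the job is handed in, with the robot touching nothing.
It also fails if it takes over 64 s, if anything falls off the work surface, if the arm or the gripper's body presses on something with over 40 N, if the wrist force passes 120 N, or if a joint passes its speed limit or range.

### The arm

A 6-joint arm with a two-finger parallel gripper is mounted at the origin on a cart in front of the work surface, level with it; the furniture and walls round the work are solid. World frame = base frame: x ahead of the robot, y to its left, z up, the work surface at z = 0. Lengths are in m, angles in degrees, forces in N, time in s.
With the tool pointing down it reaches from about 0.425 to 0.95 m from the base axis. Payload 3.5 kg.
Tool frame: the origin (TCP) lies at the very end of the fingers, on their centre line; the grasp point (between the pads) lies 19 mm behind it; z points along the fingers, y is the direction in which the jaws open and shut (so a half turn about z gives the same grasp; the last joint's range is limited). The gripper opens to 85 mm and grips with 20 to 120 N. Pads are 22 mm wide; open, the fingers measure 114 mm over their backs; the gripper's body (76 mm by 85 mm) begins 54 mm behind the grasp point. The pads swing forward as they close: fully open they stand 13 mm farther back than shut.
Start: joints at [67.093, 16.404, 90.338, -0, 73.258, -8.594], TCP at [0.167, 0.654, 0.211] pointing down, gripper open.
Joint ranges: [-158.93, 158.93], [-51.34, 127.21], [12.03, 142.37], [-87.48, 267.48], [13.55, 161.25], [-162.69, 162.69]. Speed limits (degrees/s): [159.86, 159.86, 180, 180, 180, 180].

### API

Orientations are given as a 3x3 rotation matrix whose columns are the frame's x, y, z axes.
In Python, from bench import bot gives the robot as it stands.
- The arm moves only by the tool jog_arm, never from a script. Its argument "moves" is a list of rows, each a list of 2 entries, a list of its own where there are three numbers: the shift along the tool's x, y, z in mm, then the turn, a rotation vector about the tool's x, y, z in degrees. In form: [[[dx, dy, dz], [ax, ay, az]], ...]. A call has 1 to 8 rows; each row is the pose to reach, as a shift and turn from the pose commanded when the call began, along the tool's axes at that moment; what a row does not reach only later rows make up. A row lasts 1/8 s, in which the tool goes at most 62.5 mm and 10.7 degrees, less where a joint would pass 70% of its speed; a pose out of reach is approached as far as the arm can. A call with a gripper value outside its range is refused whole. "grip" is the opening, from -1 (shut) to 1 (fully open), set as the call begins (left out, the last holds). The fingers move at their own pace and stop on an object; "newtons" is the grip in N (left out, the last holds). Time passes only in rows, so rows that repeat a pose let the fingers close. It gives the time, the measured TCP pose, the force and the opening at its end, in the units of the state.
- bot.get_state(): the state, without advancing time (a new reading comes with each control period).
- bot.camera(name): name is "scene" or "top"; returns the picture (400x640x3 uint8, blue, green, red); there is no depth.
- bot.calibration(name): a dict with "fx", "fy", "cx", "cy" (pixels), "R" (3x3) and "t" (3): a world point X has camera coordinates R X + t. Camera axes: x right, y down, z forward; pixel columns grow to the right and rows downward; lengths in m; the calibration is good to about 2 mm. A picture is of the moment at which its call begins. calibration takes no time and is no camera call.
- bot.sign_off(): hands the job in, once; it reports no verdict.
Trained networks look in the newest picture that a camera, given by its name, has taken for a name from the list of things; names that differ only in an ending like _2 or _b are one class to them, and where a whole thing is asked for, a point or a joint stands for the part that bears it (a point fixed in the world has none). Each returns a list of dicts, best first, with "confidence" (0 to 1); they miss things now and then, are a little off and sometimes report something else, mostly with a low value. They report only what shows in the picture. A call takes as long as a camera call.
- bot.outline_of(camera, name): "pixels" (400x640 bool, what is visible of it) and "bbox" ([centre column, centre row, width, height] in pixels, round what is visible of it).
The state is a dict: "time": time; "joints": joint angles; "joint_velocities": joint speeds; "effort": joint torques, N m; "eef_pos": TCP position; "tool_rot": TCP orientation; "force": force on the tool from outside, world axes, zero at the start; "torque": the same for the moment, N m; "finger_gap": finger opening in m.
Only numpy, scipy, OpenCV 4.12 (cv2) and the standard library are available. Lean on these libraries where they do the work, as an engineer would, in place of code of your own. Each camera call takes 0.05 s, during which the arm holds its last target.

## Working session

There is one attempt and no reset: what is moved stays moved. The work goes in short steps, Python scripts to look and compute and a tool call to move; the robot and the scene stay as the last step left them, time stands still between calls to the robot, and variables do not carry over. Pictures are saved under pics/ and viewed, and the job is handed in when it is done.

Besides the shell and the picture viewer there is one more tool, called by a JSON object that holds its "op" and its "data". jog_arm: Moves the arm, as the interface text tells. Its arguments: {"type":"object","properties":{"moves":{"type":"array"},"grip":{"type":"number"},"newtons":{"type":"number"}},"required":["moves"]}

```bash
mkdir -p pics; ls
python3 - <<'E'
from bench import bot
import cv2
s=bot.get_state();print(s)
for n in("scene","top"):
    cv2.imwrite(f"pics/{n}0.png",bot.camera(n)); print(n,bot.calibration(n))
    for t in("lane","knob_grip","post_grip","housing","clamp","lane_cup_a","v_block","chuck_key"):
        try:
            print(t,[(round(d["confidence"],2),[round(float(v),1) for v in d["bbox"]]) for d in bot.outline_of(n,t)])
        except Exception as e: print(t,e)
E
```

```text
pics
{'time': 0.0, 'joints': array([ 6.70938023e+01,  1.64554499e+01,  9.04252057e+01, -1.99342749e-03,
        7.32591228e+01, -8.59342539e+00]), 'joint_velocities': array([ 0.0775722 ,  0.00095538,  0.0208462 , -0.04039052, -0.01360607,
        0.03744026]), 'effort': array([-7.95868254e-04, -4.05964887e+01, -2.92634743e+01, -1.66599630e-04,
        5.94479192e-03,  7.01094862e-06]), 'eef_pos': array([0.16655276, 0.65337759, 0.20950121]), 'tool_rot': array([[-9.68962982e-01,  2.47204158e-01, -9.18856465e-04],
       [ 2.47205644e-01,  9.68960402e-01, -2.26018103e-03],
       [ 3.31609381e-04, -2.41717825e-03, -9.99997024e-01]]), 'force': array([ 0.05235939,  0.38666675, -0.02962557]), 'torque': array([-0.05719401,  0.05191095,  0.03108434]), 'finger_gap': 0.08527808250150105}
scene {'fx': 401.8386137864277, 'fy': 401.8386137864277, 'cx': 320.66671218674645, 'cy': 194.60343197112275, 'R': array([[-0.7447143 , -0.66730775, -0.01004859],
       [-0.5182008 ,  0.5876682 , -0.62138074],
       [ 0.42055742, -0.45754393, -0.78344432]]), 't': array([0.56504574, 0.21833021, 0.80941783])}
l
[... 548 characters left out ...]
620140233584, 'cx': 318.6640052526419, 'cy': 202.96426671577024, 'R': array([[-0.0057514 , -0.99961248, -0.02723614],
       [-0.99634608,  0.00804933, -0.08502757],
       [ 0.08521385,  0.0266476 , -0.99600628]]), 't': array([0.22837231, 0.5611153 , 0.93032281])}
lane []
knob_grip [(0.59, [333.0, 229.2, 8.8, 20.2])]
post_grip [(0.79, [285.5, 214.6, 30.3, 9.9])]
housing [(0.72, [325.2, 229.9, 33.1, 17.0]), (0.29, [321.4, 223.6, 15.4, 13.2])]
clamp [(0.58, [321.2, 223.2, 17.4, 19.3]), (0.35, [332.0, 229.3, 11.8, 23.0])]
lane_cup_a [(0.85, [310.8, 151.0, 28.7, 27.0]), (0.59, [302.2, 180.2, 26.7, 28.8])]
v_block [(0.74, [241.1, 160.1, 25.4, 25.7])]
chuck_key [(0.9, [421.7, 267.9, 49.6, 43.8])]
```

Run:
```python
import cv2
a=cv2.imread("pics/scene0.png");cv2.imwrite("pics/scene0z.png",cv2.resize(a[140:300,200:400],None,fx=3.7,fy=3.7,interpolation=cv2.INTER_CUBIC))
a=cv2.imread("pics/top0.png");cv2.imwrite("pics/top0z.png",cv2.resize(a[120:260,240:400],None,fx=4,fy=4,interpolation=cv2.INTER_CUBIC))
```

```text
(no output)
```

View pics/scene0.png

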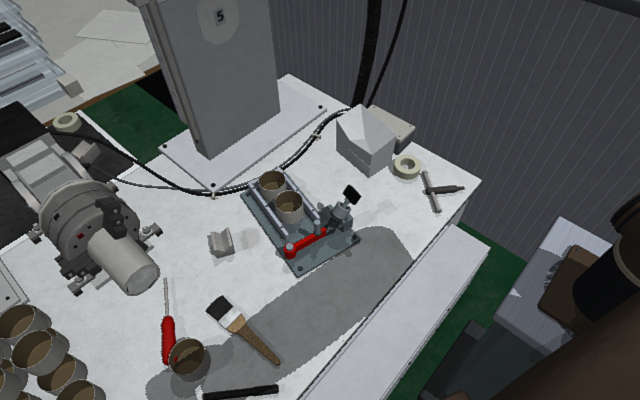

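View pics/top0.png

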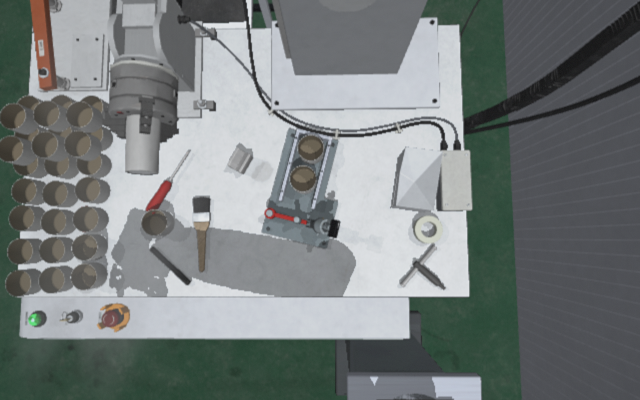

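```bash
ls pics
```

```text
scene0.png
scene0z.png
top0.png
top0z.png
```

View pics/scene0z.png

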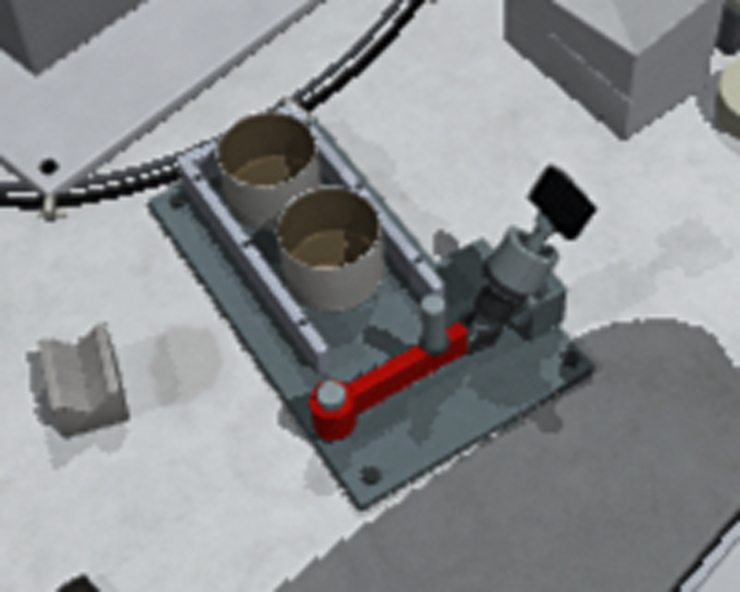

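View pics/top0z.png

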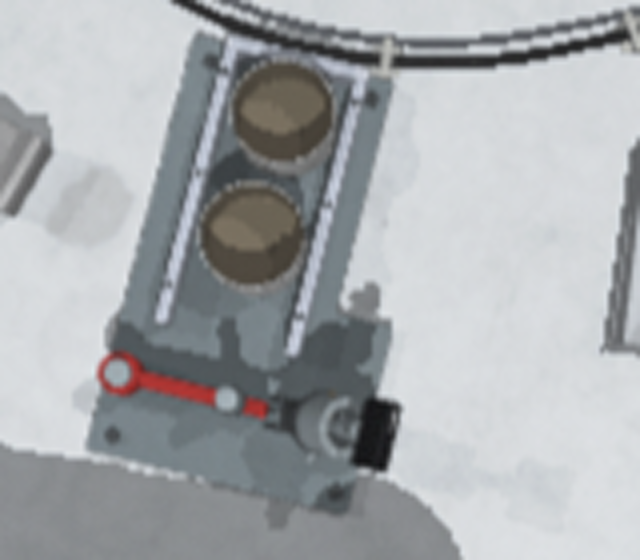

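```bash
cat > h.py <<'E'
import numpy as np
from bench import bot
C={n:bot.calibration(n) for n in("scene","top")}
def ray(n,uv):
    c=C[n];R=np.array(c["R"]);t=np.array(c["t"])
    d=R.T@np.array([(uv[0]-c["cx"])/c["fx"],(uv[1]-c["cy"])/c["fy"],1]);return -R.T@t,d/np.linalg.norm(d)
def onz(n,uv,z):
    o,d=ray(n,uv);return o+d*(z-o[2])/d[2]
def tri(us,ut):
    A=np.zeros((3,3));b=np.zeros(3);rs=[ray("scene",us),ray("top",ut)]
    for o,d in rs:
        P=np.eye(3)-np.outer(d,d);A+=P;b+=P@o
    X=np.linalg.solve(A,b);return X,[1000*np.linalg.norm((np.eye(3)-np.outer(d,d))@(X-o)) for o,d in rs]
def proj(n,X):
    c=C[n];p=np.array(c["R"])@X+np.array(c["t"]);return np.array([c["fx"]*p[0]/p[2]+c["cx"],c["fy"]*p[1]/p[2]+c["cy"]])
E
python3 - <<'E'
from h import *
np.set_printoptions(precision=4,suppress=True)
for n,a,b in(("piv",(289.1,246.4),(269.1,212.9)),("post",(316.7,221.5),(296.6,219.1)),("knob",(351.5,194.2),(334.1,228.1))):print(n,*tri(a,b))
for u in((298.1,276.2),(359.6,239.6),(240.1,194.5)):print("s",onz("scene",u,.01))
for u in((261.6,231.6),(326.4,247.6),(288.9,128),(337.6,138.4),(337.4,200.1)):print("t",onz("top",u,.01))
E
```

```text
piv [0.5386 0.3423 0.0517] [np.float64(0.9342967796305298), np.float64(0.9342967796304845)]
post [0.5219 0.2741 0.085 ] [np.float64(0.907836892285475), np.float64(0.9078368922853126)]
knob [0.5001 0.1889 0.1143] [np.float64(0.6757100178508849), np.float64(0.6757100178507609)]
s [0.4943 0.3659 0.01  ]
s [0.4538 0.21   0.01  ]
s [0.752  0.3017 0.01  ]
t [0.4942 0.3665 0.01  ]
t [0.4541 0.2066 0.01  ]
t [0.7546 0.299  0.01  ]
t [0.7264 0.1765 0.01  ]
t [0.5709 0.1785 0.01  ]
```

```bash
cat > fit.py <<'E'
from h import *
import cv2
from scipy.optimize import minimize
np.set_printoptions(precision=4,suppress=True)
yaw=np.radians(-14.1)
lx=np.array([np.cos(yaw),np.sin(yaw),0]);ly=np.array([-np.sin(yaw),np.cos(yaw),0]);Z=np.array([0,0,1.])
a=np.cos(np.radians(35))*Z-np.sin(np.radians(35))*ly
S=6
obs={};wins={"scene":(325,170,55,50),"top":(310,205,55,50)}
def box(c,psi):
    e=np.cos(psi)*lx+np.sin(psi)*np.cross(a,lx); f=np.cross(a,e)
    return [c+sx*.02*e+sy*.0055*f+sz*.013*a for sx in(-1,1) for sy in(-1,1) for sz in(-1,1)]
def rend(n,c,psi):
    x0,y0,w,h=wins[n];m=np.zeros((h*S,w*S),np.uint8)
    p=np.array([(proj(n,X)-[x0,y0]+.5)*S for X in box(c,psi)],np.float32)
    cv2.fillConvexPoly(m,cv2.convexHull(p).astype(np.int32).reshape(-1,1,2),255)
    return cv2.resize(m,(w,h),interpolation=cv2.INTER_AREA)/255.
if __name__=="__main__":
    for n in wins:
        x0,y0,w,h=wins[n];im=cv2.imread(f"pics/{n}0.png").max(2)[y0:y0+h,x0:x0+w].astype(float)
        m=(im<45).astype(np.uint8);k,l,st,ce=cv2.connectedComponentsWithStats(m)
        c0=proj(n,np.array([.5001,.1889,.1143]))-[x0,y0];j=min(range(1,k),key=lambda i:np.hypot(*(ce[i]-c0))-0.02*st[i,4])
        obs[n]=(l==j).astype(float);print(n,st[j],ce[j]+[x0,y0])
    def cost(p):
        c=np.array(p[:3])*1e-3
        return sum(((rend(n,c,p[3]/30)-obs[n])**2).sum() for n in obs)
    best=None
    for psi in(-6,0,6):
        r=minimize(cost,[500.1,188.9,114.3,psi],method="Nelder-Mead",options=dict(initial_simplex=np.array([[500.1,188.9,114.3,psi]]+[list(np.array([500.1,188.9,114.3,psi])+5*np.eye(4)[i]) for i in range(4)]),maxiter=600))
        print(r.fun,r.x,np.degrees(r.x[3]/30))
        if best is None or r.fun<best.fun:best=r
    c=best.x[:3]*1e-3
    print("grip",c+.002*a,"a",a)
    post=np.array([.5219,.2741,0]);print("rel post lane",(c-post)@lx,(c-post)@ly)
    out=[]
    for n in wins:
        x0,y0,w,h=wins[n];im=cv2.imread(f"pics/{n}0.png")[y0:y0+h,x0:x0+w]
        im=cv2.resize(im,None,fx=7,fy=7,interpolation=cv2.INTER_CUBIC)
        p=np.array([(proj(n,X)-[x0,y0]+.5)*7 for X in box(c,best.x[3]/30)],np.float32)
        cv2.polylines(im,[cv2.convexHull(p).astype(np.int32).reshape(-1,1,2)],True,(0,255,0),1);out.append(im)
    cv2.imwrite("pics/fit.png",np.hstack(out))
E
python3 fit.py
```

```text
scene [ 18  15  18  20 182] [351.3626 194.5604]
top [ 19  15   9  17 111] [333.018  228.3964]
128.86054594386775 [501.5281 189.4868 113.0965  -8.7847] -16.777477142477498
129.87675509419455 [501.0618 189.6143 113.325   -8.408 ] -16.058016564640074
128.49451749327181 [501.8672 188.7414 111.6872  -8.8503] -16.90275292041875
grip [0.5016 0.1876 0.1133] a [-0.1397 -0.5563  0.8192]
rel post lane 0.0013653981309359783 -0.08766725264423247
```

View pics/fit.png

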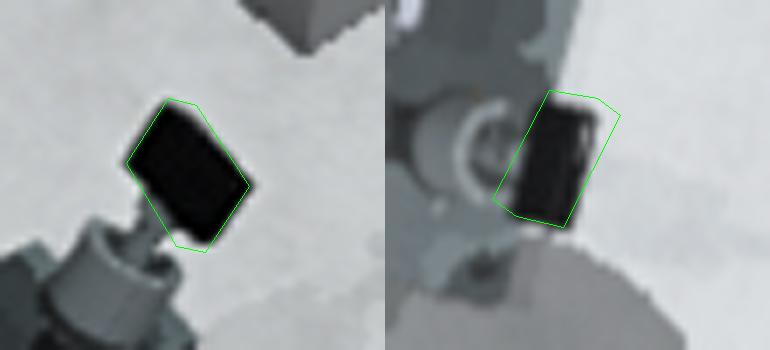

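```bash
sed -i 's/im<45/im<85/' fit.py; python3 fit.py
python3 - <<'E'
import cv2
print(cv2.imread("pics/top0.png").max(2)[214:242,320:346])
E
```

```text
scene [ 18  15  18  20 206] [351.3301 194.5146]
top [ 16  13  14  20 163] [332.8098 227.8466]
83.96306036139946 [500.7926 190.4236 113.3468  -4.4109] -8.42428795368811
85.59377162629758 [500.578  190.5557 114.1646  -3.5626] -6.804007235715642
87.10326797385622 [499.796  190.9927 116.703   -5.436 ] -10.382049305254618
grip [0.5005 0.1893 0.115 ] a [-0.1397 -0.5563  0.8192]
rel post lane -8.667185913456398e-05 -0.08629746217587062
[[ 93  92  93  93  92  91  91  91  92  91  93  92  96 130 142 181 215 218
  219 223 224 225 224 224 223 222]
 [ 93  93  92  93  91  91  91  90  92  91  90  90  93 128 147 195 217 217
  218 224 225 224 224 225 224 223]
 [ 91  91  91  92  91  91  90  91  90  91  92  90  92 113 144 209 218 217
  220 224 225 224 223 224 223 223]
 [ 82  81  81  86  89  90  90  90  92  92  92  92  90 100 160 211 219 217
  222 224 225 224 223 223 223 222]
 [ 80  80  80  85  88  92  94  91  91  92  92  92  84  94 172 213 219 218
  222 224 224 224 222 223 223 222]
 [ 90  88  87  90 108 121 132 112  96  93  91  77  59  65 126 161 169 190
  202 221 225 223 223 222 223 223]
 [ 94  95 112
[... 1685 characters left out ...]
28  53 147
  210 217 217 216 215 214 213 214]
 [122 123 123 123 123 124 122 108  92  68  74  66  53  38  33  25  68 182
  213 216 215 216 214 213 213 213]
 [122 123 124 123 123 123 124 130 131 144 165 166 137  88  80  71 112 201
  216 215 213 215 216 214 213 212]
 [131 125 124 124 124 129 132 139 143 153 172 175 154 134 175 181 189 220
  222 217 214 215 215 213 212 213]
 [138 133 133 131 131 138 140 140 135 127 133 135 135 147 186 192 194 222
  223 220 216 215 215 214 213 213]
 [139 138 137 118 114 134 123 119 114 125 130 129 137 145 151 150 152 184
  191 218 218 215 215 214 214 213]
 [138 123 112  90  85 107  96  94 105 126 131 131 140 144 146 145 143 144
  148 185 216 216 215 215 217 213]]
```

View pics/fit.png

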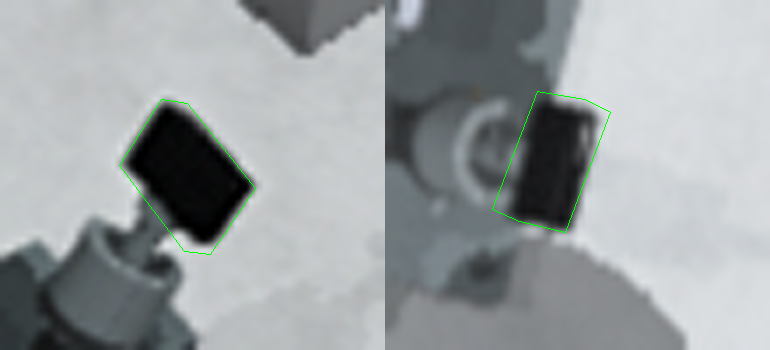

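```bash
cat > tgt.py <<'E'
from h import *
from scipy.spatial.transform import Rotation as Ro
np.set_printoptions(precision=4,suppress=True)
yaw=np.radians(-14.1)
lx=np.array([np.cos(yaw),np.sin(yaw),0]);ly=np.array([-np.sin(yaw),np.cos(yaw),0]);Z=np.array([0,0,1.])
a=np.cos(np.radians(35))*Z-np.sin(np.radians(35))*ly
grip=np.array([.5005,.189,.115])
def rel(P,R):
    s=bot.get_state();T=s["tool_rot"]
    d=T.T@(P-s["eef_pos"])*1000;r=Ro.from_matrix(T.T@R).as_rotvec(degrees=True)
    print("t",s["time"],"shift",d.round(1),"rot",r.round(2));return d,r
Rk=np.column_stack([-lx,np.cross(-a,-lx),-a])
E
python3 - <<'E'
from tgt import *
print(Rk)
rel(grip-.019*a+.085*a,Rk)
E
```

```text
[[-0.9699  0.1996  0.1397]
 [ 0.2436  0.7945  0.5563]
 [-0.      0.5736 -0.8192]]
t 0.9 shift [-438.4 -406.    41.8] rot [-35.     0.06  -0.21]
```

{"op": "jog_arm", "data": {"moves": [[[-55, -50, 0], [-4, 0, 0]], [[-110, -100, 0], [-9, 0, 0]], [[-165, -150, 0], [-14, 0, 0]], [[-220, -200, 0], [-19, 0, 0]], [[-275, -250, 0], [-24, 0, 0]], [[-330, -300, 10], [-29, 0, 0]], [[-385, -355, 25], [-35, 0, 0]], [[-438, -406, 42], [-35, 0, 0]]], "grip": 0, "newtons": 60}}

```text
time: 1.9
eef_pos: [0.4382, 0.235, 0.1866]
tool_rot: [[-0.968, 0.203, 0.144], [0.249, 0.793, 0.556], [-0.001, 0.575, -0.818]]
force: [0.8, 1.2, -0.6]
finger_gap: 0.0429
```

Run:
```python
from tgt import *
rel(grip-.019*a+.085*a,Rk);s=bot.get_state();print(s["joints"],s["force"],s["torque"],s["finger_gap"])
```

```text
t 1.9 shift [-72.  -64.8 -24. ] rot [ 0.07  0.25 -0.24]
[ -2.2997 -14.9707 130.0044  39.1377  62.8313 -95.6657] [ 0.8224  1.165  -0.6077] [-0.2098  0.0744  0.008 ] 0.04285065694710598
```

{"op": "jog_arm", "data": {"moves": [[[0, 0, 0], [0, 0, 0]]]}}

```text
time: 2.02
eef_pos: [0.4403, 0.2336, 0.1864]
tool_rot: [[-0.967, 0.21, 0.146], [0.255, 0.792, 0.554], [0.0, 0.573, -0.82]]
force: [0.1, -0.3, 0.0]
finger_gap: 0.0427
```

Run:
```python
from tgt import *
rel(grip-.019*a+.085*a,Rk);s=bot.get_state();print(s["joints"],s["force"],s["torque"],s["finger_gap"])
```

```text
t 2.025 shift [-70.1 -63.7 -23.4] rot [-0.04  0.38 -0.59]
[ -2.4019 -14.7542 129.8195  39.0279  62.7209 -95.3636] [ 0.1493 -0.2604  0.0326] [-0.2811  0.0724 -0.0265] 0.04269098346390035
```

{"op": "jog_arm", "data": {"moves": [[[-35, -32, -12], [0, 0, 0]], [[-70, -64, -23], [0, 0.4, -0.6]], [[-70, -64, -23], [0, 0.4, -0.6]], [[-70, -64, -23], [0, 0.4, -0.6]], [[-70, -64, -23], [0, 0.4, -0.6]]]}}

```text
time: 2.65
eef_pos: [0.4886, 0.1581, 0.1693]
tool_rot: [[-0.973, 0.19, 0.134], [0.233, 0.797, 0.558], [-0.001, 0.574, -0.819]]
force: [-0.4, 0.4, -0.4]
finger_gap: 0.0428
```

Run:
```python
from tgt import *
import cv2
rel(grip-.019*a+.085*a,Rk);s=bot.get_state();print(s["joints"],s["force"],s["torque"],s["finger_gap"])
ims=[bot.camera("scene")[120:270,250:450],bot.camera("top")[140:290,240:440]]
cv2.imwrite("pics/a1.png",np.vstack([cv2.resize(i,None,fx=2,fy=2) if 0 else cv2.resize(i,(400,300)) for i in ims]))
```

```text
t 2.65 shift [-3.9 -4.3 -2.7] rot [ 0.01 -0.34  0.55]
[ -11.9083   -6.8573  125.2015   38.7992   66.2403 -106.0598] [-0.3916  0.4477 -0.4486] [-0.2953  0.1301 -0.0085] 0.04284341914988685
```

View pics/a1.png

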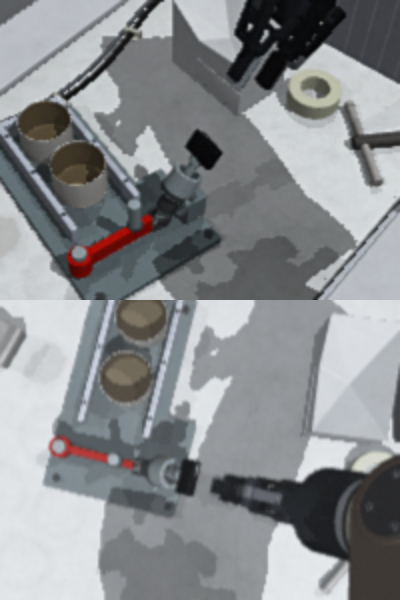

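Run:
```python
from tgt import *
import cv2
s=bot.get_state();T=s["tool_rot"];p=s["eef_pos"]
out=[]
for n,(x0,y0) in(("scene",(330,110)),("top",(310,190))):
    im=bot.camera(n)[y0:y0+75,x0:x0+100];im=cv2.resize(im,None,fx=7,fy=7,interpolation=cv2.INTER_CUBIC)
    def pt(X,c):
        q=((proj(n,X)-[x0,y0]+.5)*7).astype(int);cv2.circle(im,tuple(int(v) for v in q),4,c,-1)
    pt(p,(0,0,255))
    for k in(-1,1):pt(p+T[:,1]*k*.0214,(0,255,0))
    for d in(20,40,66,85):pt(p+T[:,2]*d/1000,(255,0,255))
    pt(grip,(255,255,0));pt(grip+.011*a,(255,0,0))
    out.append(im[:300] if n=="scenex" else im)
cv2.imwrite("pics/a2.png",cv2.resize(np.vstack(out),(500,750)[:2]) if 0 else cv2.resize(np.vstack(out),(400,600)))
```

```text
(no output)
```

View pics/a2.png

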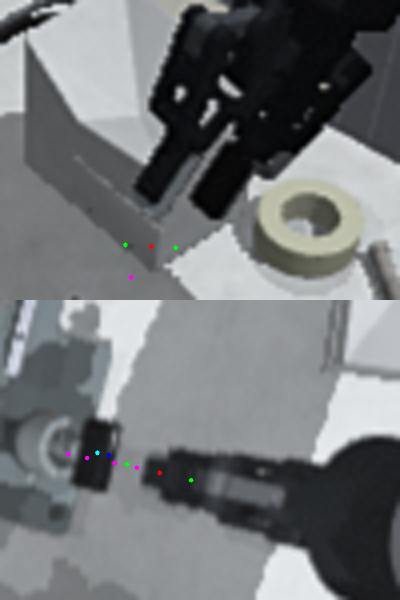

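```bash
cat > wf.py <<'E'
from tgt import *
import cv2,sys
def draw(fn,off,wins,sc=4):
    s=bot.get_state();T=s["tool_rot"];p=s["eef_pos"];g=s["finger_gap"]/2*1000
    out=[]
    for n,(x0,y0) in wins.items():
        im=bot.camera(n)[y0:y0+75,x0:x0+100];im=cv2.resize(im,None,fx=sc,fy=sc,interpolation=cv2.INTER_CUBIC)
        for sg,col in((1,(0,255,0)),(-1,(0,255,255))):
            q={}
            for i,x in enumerate((-11,11)):
                for j,y in enumerate((g,g+14)):
                    for k,z in enumerate((0,-38)):
                        X=p+T@(np.array([x,sg*y,z-off])/1000);q[i,j,k]=tuple(int(v) for v in (proj(n,X)-[x0,y0]+.5)*sc)
            for A in q:
                for B in q:
                    if sum(abs(u-v) for u,v in zip(A,B))==1 and A<B:cv2.line(im,q[A],q[B],col,1)
        out.append(im)
    cv2.imwrite(fn,np.vstack(out))
E
python3 - <<'E'
from wf import *
w={"scene":(330,110),"top":(310,190)}
draw("pics/w0.png",0,w);draw("pics/w1.png",20,w)
a=np.hstack([cv2.imread("pics/w0.png"),cv2.imread("pics/w1.png")]);cv2.imwrite("pics/w.png",a)
E
```

```text
(no output)
```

View pics/w.png

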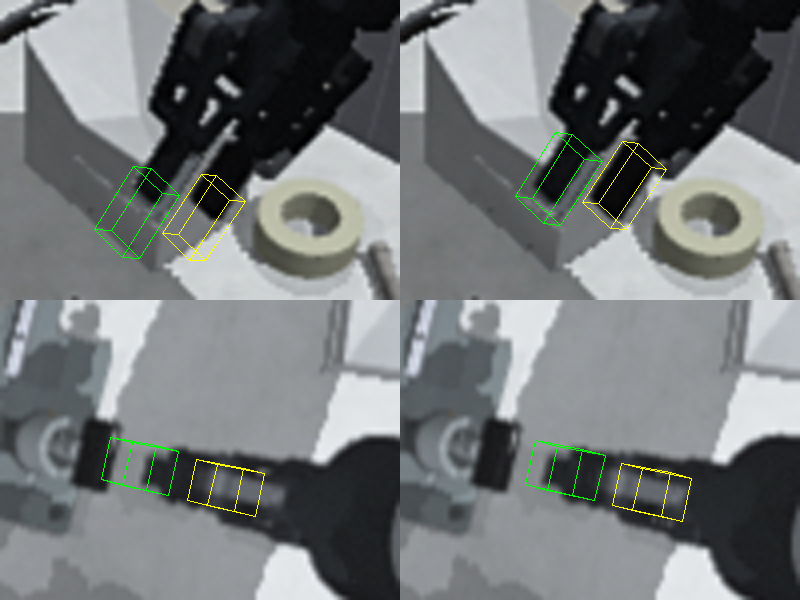

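{"op": "jog_arm", "data": {"moves": [[[-4, -4, 10], [0, -0.3, 0.6]], [[-4, -4, 25], [0, -0.3, 0.6]], [[-4, -4, 37], [0, -0.3, 0.6]], [[-4, -4, 37], [0, -0.3, 0.6]], [[-4, -4, 37], [0, -0.3, 0.6]]]}}

```text
time: 3.68
eef_pos: [0.4976, 0.1733, 0.1364]
tool_rot: [[-0.969, 0.202, 0.14], [0.246, 0.794, 0.556], [0.002, 0.574, -0.819]]
force: [-0.4, -0.5, 0.6]
finger_gap: 0.0428
```

Run:
```python
from wf import *
rel(grip-.019*a+.045*a,Rk)
w={"scene":(310,140),"top":(300,190)}
draw("pics/w0b.png",0,w);draw("pics/w1b.png",20,w)
a=np.hstack([cv2.imread("pics/w0b.png"),cv2.imread("pics/w1b.png")]);cv2.imwrite("pics/wb.png",a)
```

```text
t 3.675 shift [1.1 0.8 0.6] rot [ 0.    0.01 -0.17]
```

View pics/wb.png

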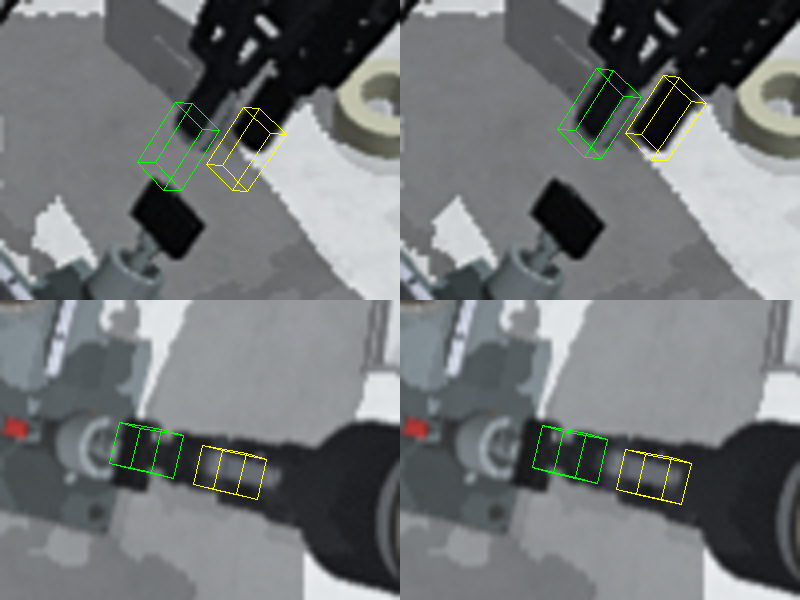

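{"op": "jog_arm", "data": {"moves": [[[0, 0, 0], [0, 0, 0]], [[0, 0, 0], [0, 0, 0]], [[0, 0, 0], [0, 0, 0]], [[0, 0, 0], [0, 0, 0]]], "grip": -0.75}}

```text
time: 4.38
eef_pos: [0.4976, 0.1732, 0.1364]
tool_rot: [[-0.969, 0.203, 0.14], [0.246, 0.794, 0.556], [0.001, 0.574, -0.819]]
force: [-0.4, 0.4, 0.2]
finger_gap: 0.0106
```

Run:
```python
from wf import *
rel(grip-.019*a+.045*a,Rk)
w={"scene":(310,140),"top":(300,190)}
draw("pics/w0b.png",0,w);draw("pics/w1b.png",15,w)
a=np.hstack([cv2.imread("pics/w0b.png"),cv2.imread("pics/w1b.png")]);cv2.imwrite("pics/wc.png",a)
```

```text
t 4.375 shift [1.  0.9 0.8] rot [-0.    0.02 -0.18]
```

View pics/wc.png

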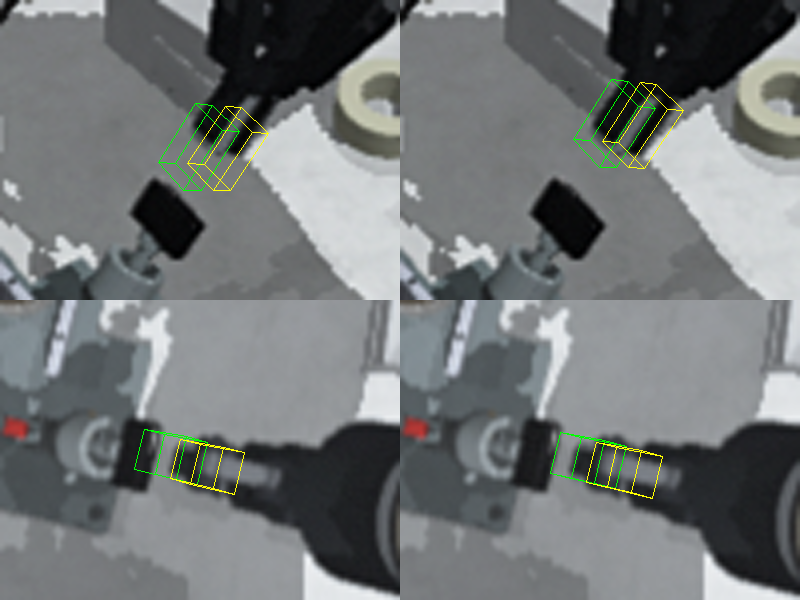

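Run:
```python
from tgt import *
import cv2
s=bot.get_state();T=s["tool_rot"];p=s["eef_pos"]
o=[]
for n,(x0,y0) in (("scene",(340,145)),("top",(325,205))):
    im=cv2.resize(bot.camera(n)[y0:y0+45,x0:x0+50],None,fx=8,fy=8,interpolation=cv2.INTER_CUBIC)
    im=cv2.convertScaleAbs(im,alpha=1.8,beta=20)
    for d in(0,-10,-20,-30):
        q=(proj(n,p+T[:,2]*d/1000)-[x0,y0]+.5)*8;cv2.circle(im,(int(q[0]),int(q[1])),3,(0,0,255) if d==0 else (255,0,255),-1)
    o.append(im)
cv2.imwrite("pics/z1.png",np.hstack(o))
```

```text
(no output)
```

View pics/z1.png

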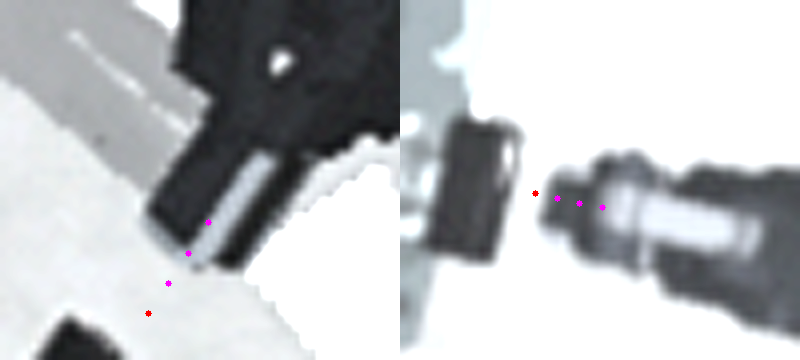

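{"op": "jog_arm", "data": {"moves": [[[0, 0, 0], [0, 0, 0]], [[1, 1, 5], [0, 0, 0]], [[1, 1, 15], [0, 0, 0]], [[1, 1, 25], [0, 0, 0]], [[1, 1, 35], [0, 0, 0]], [[1, 1, 42], [0, 0, 0]], [[1, 1, 42], [0, 0, 0]]], "grip": -0.3}}

```text
time: 5.55
eef_pos: [0.5022, 0.1979, 0.1018]
tool_rot: [[-0.969, 0.203, 0.139], [0.246, 0.794, 0.556], [0.003, 0.573, -0.819]]
force: [0.1, -0.1, 0.1]
finger_gap: 0.0297
```

Run:
```python
from wf import *
rel(grip-.019*a,Rk);print(bot.get_state()["force"])
w={"scene":(310,160),"top":(300,190)}
o=[]
for n,(x0,y0) in w.items():
    o.append(cv2.resize(bot.camera(n)[y0:y0+75,x0:x0+70],None,fx=5.5,fy=5.5,interpolation=cv2.INTER_CUBIC))
cv2.imwrite("pics/z2.png",cv2.convertScaleAbs(np.hstack(o),alpha=1.5,beta=15))
```

```text
t 5.55 shift [-0.5  0.1  3. ] rot [-0.01 -0.07 -0.19]
[ 0.1315 -0.0553  0.0594]
```

View pics/z2.png

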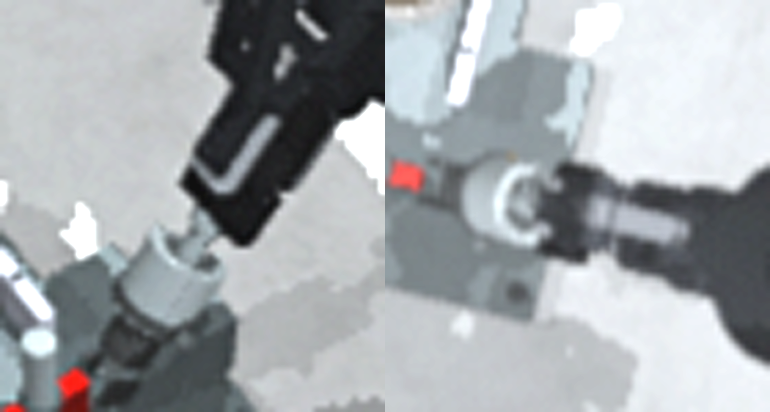

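{"op": "jog_arm", "data": {"moves": [[[-0.5, 0, 3], [0, 0, 0]], [[-0.5, 0, 7], [0, 0, 0]], [[-0.5, 0, 7], [0, 0, 0]], [[-0.5, 0, 7], [0, 0, 0]]]}}

```text
time: 6.15
eef_pos: [0.5041, 0.2013, 0.0968]
tool_rot: [[-0.969, 0.202, 0.14], [0.246, 0.794, 0.556], [0.001, 0.574, -0.819]]
force: [-0.6, 1.2, -0.1]
finger_gap: 0.03
```

{"op": "jog_arm", "data": {"moves": [[[0, 0, 0], [0, 0, 0]], [[0, 0, 0], [0, 0, 0]], [[0, 0, 0], [0, 0, 0]], [[0, 0, 0], [0, 0, 0]]], "grip": -1, "newtons": 60}}

```text
time: 6.65
eef_pos: [0.5042, 0.2009, 0.0969]
tool_rot: [[-0.969, 0.202, 0.14], [0.246, 0.794, 0.556], [0.001, 0.573, -0.82]]
force: [-2.2, -5.3, 2.2]
finger_gap: 0.0094
```

```bash
cat > st.py <<'E'
from wf import *
s=bot.get_state();F=s["force"];T=s["tool_rot"]
print("t",s["time"],"Ftool",(T.T@F).round(2),"F.a",round(F@a,2),"Mtool",(T.T@s["torque"]).round(3),"gap",round(s["finger_gap"],4),"j6",s["joints"][5].round(1))
rel(grip-.019*a,Rk)
E
python3 st.py
python3 - <<'E'
from wf import *
w={"scene":(310,160),"top":(300,190)}
o=[]
for n,(x0,y0) in w.items():
    o.append(cv2.resize(bot.camera(n)[y0:y0+75,x0:x0+70],None,fx=5.5,fy=5.5,interpolation=cv2.INTER_CUBIC))
cv2.imwrite("pics/z3.png",cv2.convertScaleAbs(np.hstack(o),alpha=1.5,beta=15))
E
```

```text
t 6.65 Ftool [ 0.81 -3.4  -5.09] F.a 5.09 Mtool [ 0.751  0.226 -0.026] gap 0.0094 j6 -108.1
t 6.65 shift [ 0.7  0.2 -3. ] rot [-0.04  0.03 -0.15]
```

View pics/z3.png

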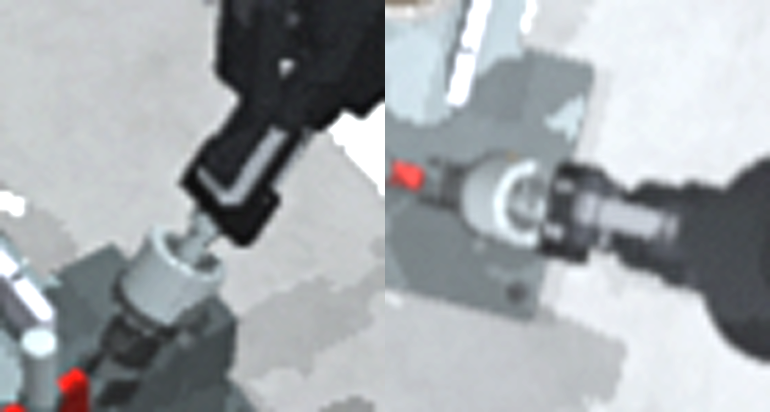

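{"op": "jog_arm", "data": {"moves": [[[0, 0, -2], [0, 0, 0]], [[0, 0, -4], [0, 0, 0]], [[0, 0, -6], [0, 0, 0]], [[0, 0, -8], [0, 0, 0]], [[0, 0, -8], [0, 0, 0]], [[0, 0, -8], [0, 0, 0]]]}}

```text
time: 7.5
eef_pos: [0.5028, 0.1968, 0.1031]
tool_rot: [[-0.969, 0.203, 0.14], [0.246, 0.794, 0.556], [0.002, 0.573, -0.819]]
force: [3.1, 1.9, -8.2]
finger_gap: 0.0088
```

```bash
python3 st.py
```

```text
t 7.5 Ftool [-2.56 -2.58  8.17] F.a -8.17 Mtool [ 0.696 -0.419 -0.037] gap 0.0088 j6 -107.8
t 7.5 shift [0.3 0.2 4.6] rot [-0.03 -0.   -0.18]
```

{"op": "jog_arm", "data": {"moves": [[[0, 0, -2], [0, 0, 0]], [[0, 0, -4], [0, 0, 0]], [[0, 0, -6], [0, 0, 0]], [[0, 0, -7], [0, 0, 0]], [[0, 0, -8], [0, 0, 0]], [[0, 0, -8], [0, 0, 0]]]}}

```text
time: 8.25
eef_pos: [0.5017, 0.1924, 0.1098]
tool_rot: [[-0.969, 0.203, 0.14], [0.246, 0.794, 0.556], [0.002, 0.573, -0.819]]
force: [1.9, 1.6, -8.7]
finger_gap: 0.0087
```

```bash
python3 st.py
python3 - <<'E'
from wf import *
w={"scene":(310,160),"top":(300,190)}
o=[]
for n,(x0,y0) in w.items():
    o.append(cv2.resize(bot.camera(n)[y0:y0+75,x0:x0+70],None,fx=5.5,fy=5.5,interpolation=cv2.INTER_CUBIC))
cv2.imwrite("pics/z4.png",cv2.convertScaleAbs(np.hstack(o),alpha=1.5,beta=15))
E
```

```text
t 8.25 Ftool [-1.5  -3.34  8.28] F.a -8.28 Mtool [ 0.908 -0.352 -0.024] gap 0.0087 j6 -107.6
t 8.25 shift [ 0.3  0.1 12.7] rot [-0.02 -0.   -0.17]
```

View pics/z4.png

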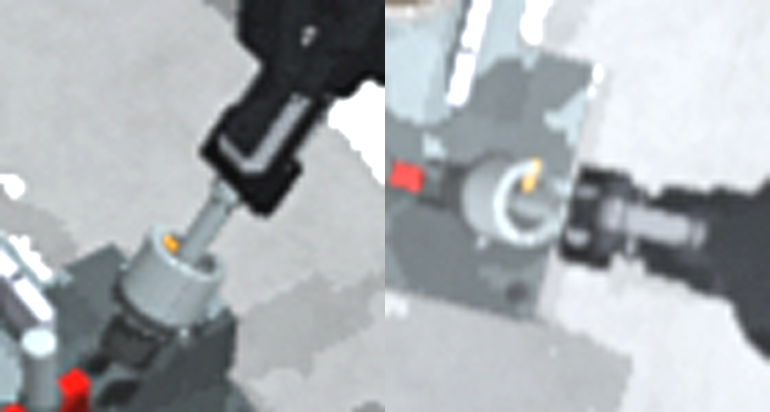

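{"op": "jog_arm", "data": {"moves": [[[0, 0, -1], [0, 0, 0]], [[0, 0, -2], [0, 0, 0]], [[0, 0, -2], [0, 0, 0]]]}}

```text
time: 8.72
eef_pos: [0.5014, 0.1913, 0.1115]
tool_rot: [[-0.969, 0.202, 0.14], [0.246, 0.794, 0.556], [0.002, 0.573, -0.819]]
force: [1.9, 2.3, -9.8]
finger_gap: 0.0096
```

```bash
python3 st.py
```

```text
t 8.725 Ftool [-1.31 -3.37  9.57] F.a -9.57 Mtool [ 0.962 -0.348  0.033] gap 0.0096 j6 -107.5
t 8.725 shift [ 0.4  0.  14.7] rot [-0.01 -0.   -0.17]
```

{"op": "jog_arm", "data": {"moves": [[[0, 0, -1], [0, 0, 0]], [[0, 0, -1], [0, 0, 0]]]}}

```text
time: 8.98
eef_pos: [0.5013, 0.1907, 0.1123]
tool_rot: [[-0.969, 0.202, 0.14], [0.246, 0.794, 0.556], [0.002, 0.573, -0.819]]
force: [1.0, 2.1, -9.9]
finger_gap: 0.0094
```

```bash
python3 st.py
```

```text
t 8.975 Ftool [-0.48 -3.77  9.42] F.a -9.42 Mtool [ 1.008 -0.302 -0.008] gap 0.0094 j6 -107.5
t 8.975 shift [ 0.4  0.  15.7] rot [-0.01 -0.   -0.17]
```

{"op": "jog_arm", "data": {"moves": [[[0, 0, -1], [0, 0, 0]], [[0, 0, -1], [0, 0, 0]]]}}

```text
time: 9.22
eef_pos: [0.5012, 0.1902, 0.1131]
tool_rot: [[-0.969, 0.203, 0.14], [0.246, 0.794, 0.556], [0.002, 0.573, -0.819]]
force: [0.9, 1.7, -10.3]
finger_gap: 0.0089
```

{"op": "jog_arm", "data": {"moves": [[[0, 0, -1], [0, 0, 0]], [[0, 0, -1], [0, 0, 0]]]}}

```text
time: 9.48
eef_pos: [0.501, 0.1896, 0.114]
tool_rot: [[-0.969, 0.203, 0.14], [0.246, 0.794, 0.556], [0.002, 0.573, -0.819]]
force: [1.6, 0.7, -11.2]
finger_gap: 0.0094
```

{"op": "jog_arm", "data": {"moves": [[[0, 0, -1], [0, 0, 0]], [[0, 0, -1], [0, 0, 0]]]}}

```text
time: 9.72
eef_pos: [0.5009, 0.1892, 0.1145]
tool_rot: [[-0.969, 0.203, 0.14], [0.246, 0.794, 0.556], [0.002, 0.574, -0.819]]
force: [2.8, 3.5, -13.7]
finger_gap: 0.0089
```

{"op": "jog_arm", "data": {"moves": [[[0, 0, -1], [0, 0, 0]], [[0, 0, -1], [0, 0, 0]]]}}

```text
time: 9.98
eef_pos: [0.5007, 0.1891, 0.1146]
tool_rot: [[-0.969, 0.204, 0.14], [0.248, 0.793, 0.557], [0.002, 0.574, -0.819]]
force: [6.3, 7.8, -18.7]
finger_gap: 0.0095
```

{"op": "jog_arm", "data": {"moves": [[[0, 0, 1], [0, 0, 0]], [[0, 0, 1], [0, 0, 6]], [[0, 0, 1], [0, 0, 14]], [[0, 0, 1], [0, 0, 22]], [[0, 0, 1], [0, 0, 30]], [[0, 0, 1], [0, 0, 30]]]}}

```text
time: 10.72
eef_pos: [0.5009, 0.1893, 0.1146]
tool_rot: [[-0.737, 0.661, 0.14], [0.611, 0.563, 0.556], [0.289, 0.496, -0.819]]
force: [1.9, 4.8, -13.0]
finger_gap: 0.0093
```

```bash
python3 st.py
```

```text
t 10.725 Ftool [-2.21 -2.52 13.57] F.a -13.57 Mtool [ 0.593 -0.831 -0.042] gap 0.0093 j6 -77.3
t 10.725 shift [ 0.3 -0.2 18.5] rot [  0.01   0.01 -30.25]
```

{"op": "jog_arm", "data": {"moves": [[[0, 0, 0.3], [0, 0, 8]], [[0, 0, 0.3], [0, 0, 17]], [[0, 0, 0.3], [0, 0, 26]], [[0, 0, 0.3], [0, 0, 35]], [[0, 0, 0.3], [0, 0, 44]], [[0, 0, 0.3], [0, 0, 52]], [[0, 0, 0.3], [0, 0, 60]], [[0, 0, 0.3], [0, 0, 60]]]}}

```text
time: 11.72
eef_pos: [0.5011, 0.1893, 0.1146]
tool_rot: [[0.201, 0.97, 0.14], [0.794, -0.245, 0.556], [0.574, -0.001, -0.819]]
force: [2.0, 3.4, -12.4]
finger_gap: 0.0095
```

```bash
python3 st.py
python3 - <<'E'
from wf import *
w={"scene":(310,150),"top":(300,190)}
o=[]
for n,(x0,y0) in w.items():
    o.append(cv2.resize(bot.camera(n)[y0:y0+75,x0:x0+70],None,fx=5.5,fy=5.5,interpolation=cv2.INTER_CUBIC))
cv2.imwrite("pics/z5.png",cv2.convertScaleAbs(np.hstack(o),alpha=1.5,beta=15))
E
```

```text
t 11.725 Ftool [-4.07  1.11 12.34] F.a -12.34 Mtool [-0.349 -0.998  0.017] gap 0.0095 j6 -17.5
t 11.725 shift [-0.1 -0.5 18.4] rot [  0.02   0.02 -90.09]
```

View pics/z5.png

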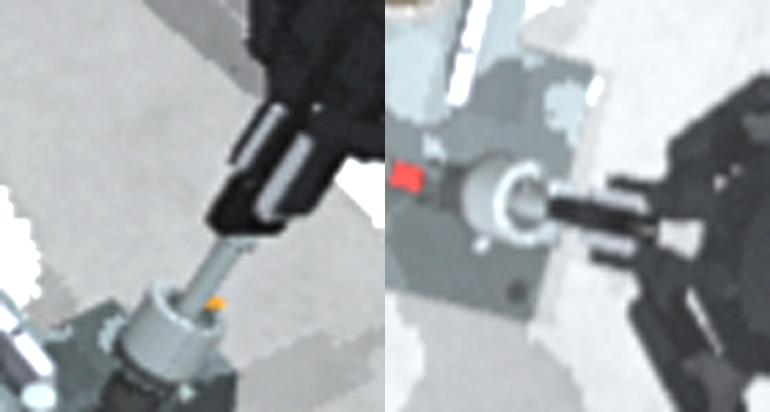

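{"op": "jog_arm", "data": {"moves": [[[0, 0, 1], [0, 0, 0]], [[0, 0, 2], [0, 0, 0]], [[0, 0, 3], [0, 0, 0]], [[0, 0, 4], [0, 0, 0]], [[0, 0, 5], [0, 0, 0]], [[0, 0, 5], [0, 0, 0]]]}}

```text
time: 12.58
eef_pos: [0.5019, 0.1921, 0.1105]
tool_rot: [[0.202, 0.969, 0.14], [0.794, -0.246, 0.556], [0.574, -0.001, -0.819]]
force: [1.3, 1.6, -10.3]
finger_gap: 0.0092
```

```bash
python3 st.py
```

```text
t 12.575 Ftool [-4.34  0.87  9.54] F.a -9.54 Mtool [-0.277 -0.972 -0.029] gap 0.0092 j6 -17.6
t 12.575 shift [-0.1 -0.6 13.4] rot [  0.02   0.02 -90.17]
```

{"op": "jog_arm", "data": {"moves": [[[0, 0, 0.5], [0, 0, 0]], [[0, 0, 1], [0, 0, 0]], [[0, 0, 1], [0, 0, 0]]]}}

```text
time: 12.95
eef_pos: [0.502, 0.1926, 0.1099]
tool_rot: [[0.202, 0.969, 0.14], [0.794, -0.246, 0.556], [0.574, -0.001, -0.819]]
force: [0.9, 0.7, -8.6]
finger_gap: 0.0089
```

```bash
python3 st.py
```

```text
t 12.95 Ftool [-4.18  0.71  7.53] F.a -7.53 Mtool [-0.217 -1.068  0.001] gap 0.0089 j6 -17.6
t 12.95 shift [-0.2 -0.6 12.6] rot [  0.02   0.02 -90.16]
```

{"op": "jog_arm", "data": {"moves": [[[0, 0, 0.5], [0, 0, 0]], [[0, 0, 1], [0, 0, 0]], [[0, 0, 1], [0, 0, 0]]]}}

```text
time: 13.32
eef_pos: [0.5023, 0.1929, 0.1095]
tool_rot: [[0.202, 0.969, 0.14], [0.794, -0.246, 0.556], [0.573, -0.001, -0.819]]
force: [-3.5, -4.0, -2.5]
finger_gap: 0.0094
```

```bash
python3 st.py
```

```text
t 13.325 Ftool [-5.28 -2.44 -0.67] F.a 0.67 Mtool [ 0.371 -1.275  0.065] gap 0.0094 j6 -17.6
t 13.325 shift [-0.3 -0.8 12.1] rot [  0.01   0.02 -90.12]
```

{"op": "jog_arm", "data": {"moves": [[[0, 0, 0], [0, 0, 0]], [[0, 0, 0], [0, 0, 0]], [[0, 0, 0], [0, 0, 0]]], "grip": -0.2}}

```text
time: 13.7
eef_pos: [0.5031, 0.1934, 0.1101]
tool_rot: [[0.202, 0.969, 0.142], [0.793, -0.247, 0.557], [0.575, 0.0, -0.818]]
force: [-0.4, -0.3, -0.2]
finger_gap: 0.0341
```

{"op": "jog_arm", "data": {"moves": [[[0, 0, -10], [0, 0, 0]], [[0, 0, -30], [0, 0, 0]], [[0, 0, -60], [0, 0, 0]], [[0, 0, -90], [0, 0, 0]], [[0, 0, -90], [0, 0, 0]], [[0, 0, -90], [0, 0, 0]]]}}

```text
time: 14.45
eef_pos: [0.4892, 0.1433, 0.1821]
tool_rot: [[0.203, 0.969, 0.14], [0.794, -0.246, 0.556], [0.574, -0.002, -0.819]]
force: [-0.5, -0.2, -0.2]
finger_gap: 0.0341
```

```bash
python3 st.py
python3 - <<'E'
from wf import *
w={"scene":(290,150),"top":(270,180)}
o=[]
for n,(x0,y0) in w.items():
    im=bot.camera(n);cv2.imwrite(f"pics/{n}6.png",im)
    o.append(cv2.resize(im[y0:y0+90,x0:x0+90],None,fx=4.4,fy=4.4,interpolation=cv2.INTER_CUBIC))
cv2.imwrite("pics/z6.png",cv2.convertScaleAbs(np.hstack(o),alpha=1.5,beta=15))
print(bot.get_state()["joints"])
E
```

```text
t 14.45 Ftool [-0.34 -0.41 -0.03] F.a 0.03 Mtool [ 0.028 -0.297 -0.046] gap 0.0341 j6 -15.7
t 14.45 shift [  0.1  -0.1 101. ] rot [ -0.    -0.   -90.21]
[-13.7328  -7.972  124.8002  38.152   68.2047 -15.6612]
```

View pics/z6.png

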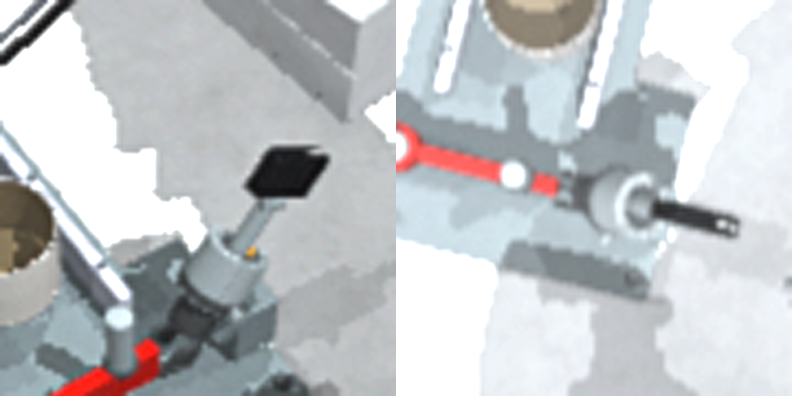

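```bash
cat >> tgt.py <<'E'
Rp=np.column_stack([ly,lx,-Z])
post=np.array([.5219,.2741,0]);piv=np.array([.5386,.3423,0])
E
python3 - <<'E'
from tgt import *
for k,z in((0,.25),(.3,.26),(.7,.23),(1,.16)):
    p=np.array([.4892,.1433,0])*(1-k)+post*k;p[2]=z;rel(p,Rp)
E
```

```text
t 14.55 shift [ 39.2   0.3 -56.4] rot [ -0.17 -35.    -0.19]
t 14.55 shift [ 78.    0.1 -41.4] rot [ -0.17 -35.    -0.19]
t 14.55 shift [105.    0.1  14.1] rot [ -0.17 -35.    -0.19]
t 14.55 shift [98.   0.2 94.7] rot [ -0.17 -35.    -0.19]
```

{"op": "jog_arm", "data": {"moves": [[[30, 0, -45], [0, 0, 0]], [[50, 0, -55], [0, -7, 0]], [[78, 0, -41], [0, -16, 0]], [[95, 0, -10], [0, -25, 0]], [[105, 0, 14], [0, -35, 0]], [[100, 0, 50], [0, -35, 0]], [[100, 0, 70], [0, -35, 0]], [[100, 0, 70], [0, -35, 0]]], "grip": 0.1}}

```text
time: 15.55
eef_pos: [0.5181, 0.2614, 0.18]
tool_rot: [[0.245, 0.969, -0.006], [0.969, -0.245, -0.001], [-0.003, -0.006, -1.0]]
force: [0.2, -0.1, 0.7]
finger_gap: 0.047
```

Run:
```python
from wf import *
s=bot.get_state();print(s["joints"],s["eef_pos"])
rel(post+[0,0,.05],Rp)
w={"scene":(290,150),"top":(260,180)}
o=[]
for n,(x0,y0) in w.items():
    im=bot.camera(n)
    o.append(cv2.resize(im[y0:y0+90,x0:x0+90],None,fx=4.4,fy=4.4,interpolation=cv2.INTER_CUBIC))
cv2.imwrite("pics/z7.png",cv2.convertScaleAbs(np.hstack(o),alpha=1.5,beta=15))
```

```text
[ 16.7372   6.3419 105.3694   0.0494  68.6598  30.9261] [0.5181 0.2614 0.18  ]
t 15.55 shift [ 13.6   1.3 129.9] rot [-0.34  0.15 -0.11]
```

View pics/z7.png

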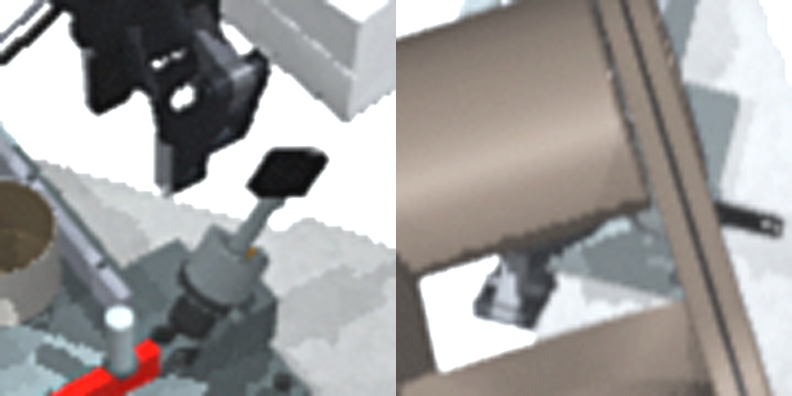

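{"op": "jog_arm", "data": {"moves": [[[13, 1, 20], [0, 0, 0]], [[13, 1, 50], [0, 0, 0]], [[13, 1, 70], [0, 0, 0]], [[13, 1, 70], [0, 0, 0]], [[13, 1, 70], [0, 0, 0]]]}}

```text
time: 16.27
eef_pos: [0.5246, 0.2737, 0.1141]
tool_rot: [[0.247, 0.969, 0.001], [0.969, -0.247, 0.001], [0.001, 0.001, -1.0]]
force: [0.9, -0.1, -0.7]
finger_gap: 0.0469
```

```bash
cat > v8.py <<'E'
from wf import *
import sys
s=bot.get_state();print(s["joints"],s["eef_pos"],s["force"])
rel(post+[0,0,.05],Rp)
w={"scene":(260,150),"top":(250,180)}
o=[]
for n,(x0,y0) in w.items():
    im=bot.camera(n)
    o.append(cv2.resize(im[y0:y0+110,x0:x0+90],None,fx=4.4,fy=4.4,interpolation=cv2.INTER_CUBIC))
cv2.imwrite(sys.argv[1],cv2.convertScaleAbs(np.hstack(o),alpha=1.5,beta=15))
E
python3 v8.py pics/z8.png
```

```text
[ 17.7144  11.586  106.8218   0.05    61.5302  31.9783] [0.5246 0.2737 0.1141] [ 0.8627 -0.1441 -0.7212]
t 16.275 shift [-0.4 -2.8 64.1] rot [ 0.03 -0.07 -0.19]
```

View pics/z8.png

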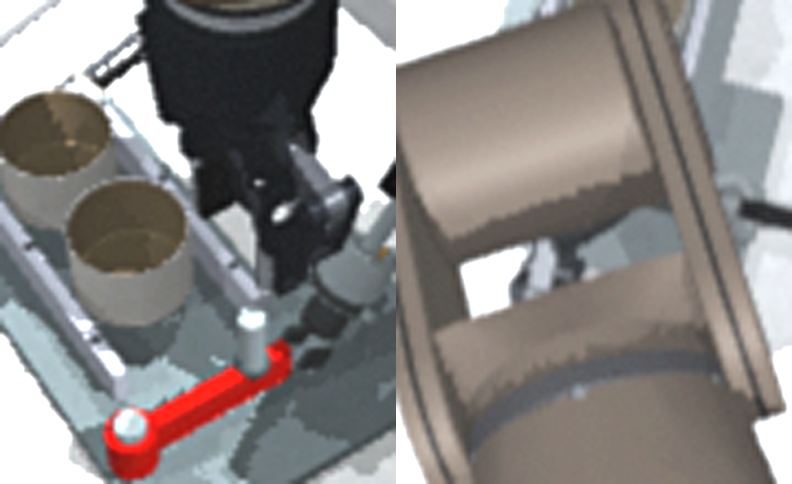

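{"op": "jog_arm", "data": {"moves": [[[0, -3, 10], [0, 0, 0]], [[0, -3, 25], [0, 0, 0]], [[0, -3, 40], [0, 0, 0]], [[0, -3, 52], [0, 0, 0]], [[0, -3, 60], [0, 0, 0]], [[0, -3, 60], [0, 0, 0]], [[0, -3, 60], [0, 0, 0]]]}}

```text
time: 17.25
eef_pos: [0.5211, 0.2747, 0.0531]
tool_rot: [[0.246, 0.969, -0.0], [0.969, -0.246, 0.001], [0.0, -0.001, -1.0]]
force: [-0.0, 0.0, 0.1]
finger_gap: 0.0465
```

```bash
python3 v8.py pics/z9.png
```

```text
[ 17.9121  15.9679 108.8025   0.0526  55.2447  32.139 ] [0.5211 0.2747 0.0531] [-0.0262  0.0204  0.1056]
t 17.25 shift [-0.4  0.9  3.1] rot [-0.04 -0.03 -0.16]
```

View pics/z9.png

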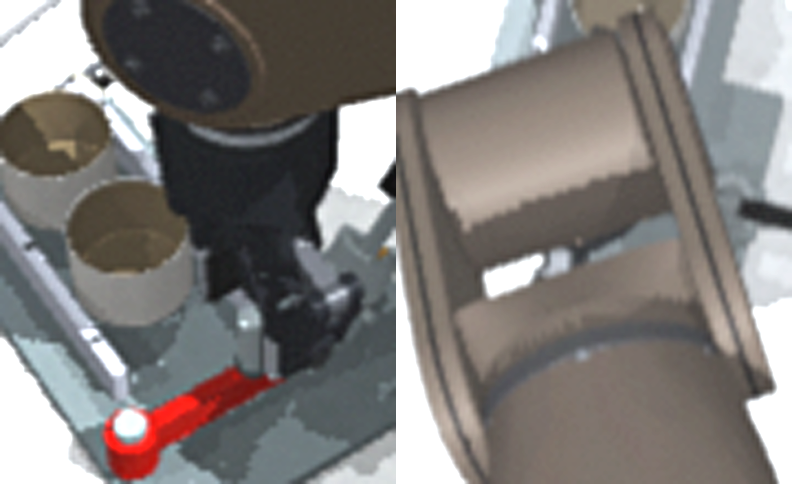

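{"op": "jog_arm", "data": {"moves": [[[0, 1, 0], [0, 0, 0]], [[0, 1, 0], [0, 0, 0]], [[0, 1, 0], [0, 0, 0]], [[0, 1, 0], [0, 0, 0]], [[0, 1, 0], [0, 0, 0]]], "grip": -1, "newtons": 35}}

```text
time: 17.98
eef_pos: [0.522, 0.2743, 0.0531]
tool_rot: [[0.246, 0.969, -0.001], [0.969, -0.246, 0.0], [0.0, -0.001, -1.0]]
force: [0.2, -0.9, 3.0]
finger_gap: 0.0119
```

Run:
```python
from tgt import *
s=bot.get_state();T=s["tool_rot"];print(s["finger_gap"],s["force"],s["eef_pos"])
p=s["eef_pos"].copy();r=p-piv;r[2]=0;print(np.linalg.norm(r))
d0=r/np.linalg.norm(r);R=.070
for th in range(10,95,10):
    c,sn=np.cos(np.radians(-th)),np.sin(np.radians(-th))
    d=np.array([c*d0[0]-sn*d0[1],sn*d0[0]+c*d0[1],0])
    print(th,(T.T@(R*(d-d0))*1000).round(1))
```

```text
0.011939188455987305 [ 0.2122 -0.8905  3.0219] [0.522  0.2743 0.0531]
0.0699828975749985
10 [  1.  -12.2   0. ]
20 [  4. -24.   0.]
30 [  9.1 -35.1   0. ]
40 [ 16.  -45.1   0. ]
50 [ 24.5 -53.8   0. ]
60 [ 34.5 -60.9   0. ]
70 [ 45.5 -66.2   0.1]
80 [ 57.2 -69.5   0.1]
90 [ 69.4 -70.6   0.1]
```

{"op": "jog_arm", "data": {"moves": [[[0.3, -6, 0], [0, 0, 2.5]], [[1, -12.2, 0], [0, 0, 5]], [[2.3, -18.2, 0], [0, 0, 7.5]], [[4, -24, 0], [0, 0, 10]], [[6.4, -29.6, 0], [0, 0, 12.5]], [[9.1, -35.1, 0], [0, 0, 15]], [[9.1, -35.1, 0], [0, 0, 15]]]}}

```text
time: 18.85
eef_pos: [0.4899, 0.2914, 0.0531]
tool_rot: [[0.488, 0.873, -0.001], [0.873, -0.488, -0.001], [-0.001, -0.001, -1.0]]
force: [-1.5, -3.7, 5.4]
finger_gap: 0.0117
```

```bash
cat > sw.py <<'E'
from tgt import *
s=bot.get_state();T=s["tool_rot"];p=s["eef_pos"].copy();r=p-piv;r[2]=0
d0=r/np.linalg.norm(r);t0=np.degrees(np.arctan2(d0[1],d0[0]));print(s["time"],"gap",s["finger_gap"],s["force"],"Ftool",T.T@s["force"],"R",np.linalg.norm(r),"gate",(-104.1-t0)%360)
for th in range(6,73,6):
    c,sn=np.cos(np.radians(-th)),np.sin(np.radians(-th))
    d=np.array([c*d0[0]-sn*d0[1],sn*d0[0]+c*d0[1],0])
    print(th,(T.T@(.0702*d-r)*1000).round(1))
E
python3 sw.py;python3 v8.py pics/z10.png
```

```text
18.85 gap 0.011682537453009683 [-1.5434 -3.6643  5.3528] Ftool [-3.9583  0.4371 -5.3481] R 0.07049173195014133 gate 29.627713416715295
6 [ 2.5 -6.9  0. ]
12 [  5.4 -13.7   0. ]
18 [  9.  -20.1   0. ]
24 [ 13.3 -26.1   0. ]
30 [ 18.2 -31.6   0. ]
36 [ 23.6 -36.5   0. ]
42 [ 29.5 -40.9   0. ]
48 [ 35.8 -44.6  -0. ]
54 [ 42.5 -47.7  -0. ]
60 [ 49.5 -50.   -0. ]
66 [ 56.7 -51.6  -0. ]
72 [ 64.  -52.4  -0. ]
[ 20.5492  13.8528 111.4469  -0.0077  54.7914  49.7792] [0.4899 0.2914 0.0531] [-1.5434 -3.6643  5.3528]
t 18.85 shift [ 0.6 36.4  3. ] rot [ -0.06   0.07 -15.13]
```

View pics/z10.png

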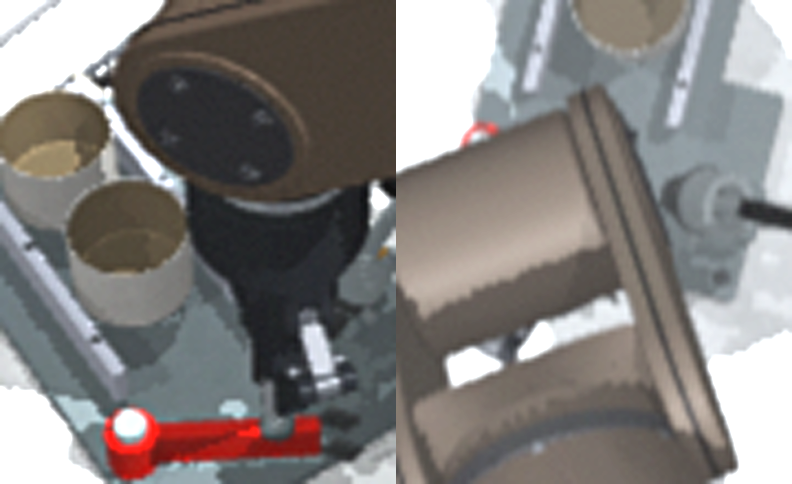

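{"op": "jog_arm", "data": {"moves": [[[2.5, -6.9, 0], [0, 0, 4]], [[5.4, -13.7, 0], [0, 0, 8]], [[9, -20.1, 0], [0, 0, 12]], [[13.3, -26.1, 0], [0, 0, 16]], [[18.2, -31.6, 0], [0, 0, 20]], [[23.6, -36.5, 0], [0, 0, 24]], [[29.5, -40.9, 0], [0, 0, 28]], [[29.5, -40.9, 0], [0, 0, 28]]]}}

```text
time: 19.95
eef_pos: [0.4677, 0.3373, 0.053]
tool_rot: [[0.841, 0.541, -0.004], [0.541, -0.841, -0.001], [-0.004, -0.002, -1.0]]
force: [-4.0, -3.3, 7.6]
finger_gap: 0.0119
```

```bash
python3 sw.py
```

```text
19.95 gap 0.011861067313387657 [-4.0345 -3.2744  7.6435] Ftool [-5.1954  0.5612 -7.6233] R 0.07110342911609198 gate 71.89257362952205
6 [ 4.7 -5.8 -0. ]
12 [  9.2 -11.6  -0. ]
18 [ 14.2 -16.9  -0. ]
24 [ 19.8 -21.7  -0. ]
30 [ 25.9 -25.8  -0.1]
36 [ 32.4 -29.3  -0.1]
42 [ 39.2 -32.1  -0.1]
48 [ 46.2 -34.2  -0.1]
54 [ 53.5 -35.5  -0.2]
60 [ 60.8 -36.   -0.2]
66 [ 68.1 -35.8  -0.2]
72 [ 75.4 -34.8  -0.3]
```

{"op": "jog_arm", "data": {"moves": [[[2, -2.9, 0], [0, 0, 3]], [[4.7, -5.8, 0], [0, 0, 6]], [[6.9, -8.7, 0], [0, 0, 9]], [[9.2, -11.6, 0], [0, 0, 12]], [[11.6, -14.2, 0], [0, 0, 14]], [[13, -16, 0], [0, 0, 14]], [[13, -16, 0], [0, 0, 14]]]}}

```text
time: 20.82
eef_pos: [0.4704, 0.359, 0.053]
tool_rot: [[0.947, 0.322, -0.002], [0.322, -0.947, 0.002], [-0.002, -0.003, -1.0]]
force: [-2.6, 2.0, 5.9]
finger_gap: 0.0113
```

```bash
python3 sw.py
```

```text
20.825 gap 0.011291202875096124 [-2.5657  1.9943  5.8624] Ftool [-1.7963 -2.73   -5.8522] R 0.07025259278488284 gate 89.629715643331
6 [ 4.3 -6.   0. ]
12 [  9.2 -11.5   0. ]
18 [ 14.6 -16.4   0. ]
24 [ 20.5 -20.8   0. ]
30 [ 26.8 -24.5   0. ]
36 [ 33.5 -27.6   0. ]
42 [ 40.5 -29.9   0. ]
48 [ 47.7 -31.5   0. ]
54 [ 55.  -32.3   0. ]
60 [ 62.3 -32.4  -0. ]
66 [ 69.6 -31.7  -0. ]
72 [ 76.8 -30.2  -0. ]
```

{"op": "jog_arm", "data": {"moves": [[[0.6, -0.9, 0], [0, 0, 0]], [[1.2, -1.8, 0], [0, 0, 0]], [[1.2, -1.8, 0], [0, 0, 0]]]}}

```text
time: 21.2
eef_pos: [0.4703, 0.3591, 0.0529]
tool_rot: [[0.946, 0.323, -0.005], [0.323, -0.946, -0.003], [-0.005, 0.001, -1.0]]
force: [-4.1, -3.7, 7.2]
finger_gap: 0.0121
```

```bash
python3 sw.py | head -1
```

```text
21.2 gap 0.012125261782067465 [-4.103  -3.716   7.1546] Ftool [-5.1215  2.1997 -7.1248] R 0.07030706154982466 gate 89.70176089567656
```

{"op": "jog_arm", "data": {"moves": [[[0.6, -0.9, 0], [0, 0, 0]], [[1, -1.6, 0], [0, 0, 0]], [[1, -1.6, 0], [0, 0, 0]]]}}

```text
time: 21.58
eef_pos: [0.4703, 0.3592, 0.0529]
tool_rot: [[0.946, 0.323, -0.007], [0.323, -0.946, -0.007], [-0.009, 0.004, -1.0]]
force: [-6.2, -8.8, 10.7]
finger_gap: 0.0121
```

```bash
python3 sw.py | head -1;python3 v8.py pics/z11.png
```

```text
21.575 gap 0.0120898276523747 [-6.1576 -8.843  10.6778] Ftool [ -8.7793   6.4205 -10.5751] R 0.07037566373759988 gate 89.75934789736857
[ 27.6252  16.5749 108.063   -0.1912  55.8929  98.8648] [0.4703 0.3592 0.0529] [-6.1576 -8.843  10.6778]
t 21.575 shift [21.4 97.2  3.1] rot [ -0.03   0.58 -57.03]
```

View pics/z11.png

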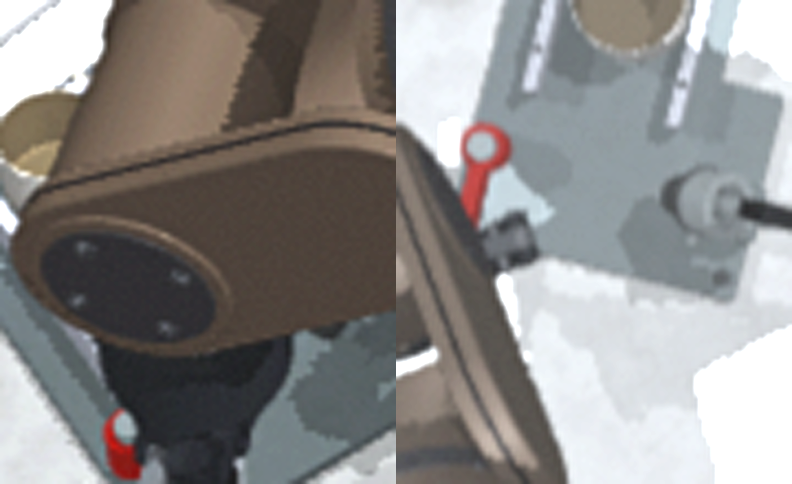

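{"op": "jog_arm", "data": {"moves": [[[-0.8, 1.2, 0], [0, 0, 0]], [[-0.8, 1.2, 0], [0, 0, 0]], [[-0.8, 1.2, 0], [0, 0, 0]], [[-0.8, 1.2, 0], [0, 0, 0]]], "grip": 0}}

```text
time: 22.18
eef_pos: [0.4714, 0.3606, 0.0525]
tool_rot: [[0.947, 0.321, -0.001], [0.321, -0.947, 0.0], [-0.001, -0.001, -1.0]]
force: [-0.2, -0.1, -0.6]
finger_gap: 0.0423
```

{"op": "jog_arm", "data": {"moves": [[[0, 0, -10], [0, 0, 0]], [[0, 0, -25], [0, 0, 0]], [[0, 0, -50], [0, 0, 0]], [[0, 0, -90], [0, 0, 0]], [[0, 0, -130], [0, 0, 0]], [[-40, 20, -150], [0, 0, 0]], [[-80, 50, -150], [0, 0, 0]], [[-80, 80, -150], [0, 0, 0]]]}}

```text
time: 23.18
eef_pos: [0.4197, 0.2582, 0.2041]
tool_rot: [[0.946, 0.323, 0.0], [0.323, -0.946, 0.001], [0.0, -0.001, -1.0]]
force: [0.2, 0.2, -0.1]
finger_gap: 0.0427
```

```bash
python3 v8.py pics/z12.png
```

```text
[ 19.7528  -6.7675 115.826    0.0537  70.9157  90.8973] [0.4197 0.2582 0.2041] [ 0.2402  0.1742 -0.0584]
t 23.175 shift [101.7  18.1 154.1] rot [ -0.03  -0.05 -57.06]
```

View pics/z12.png

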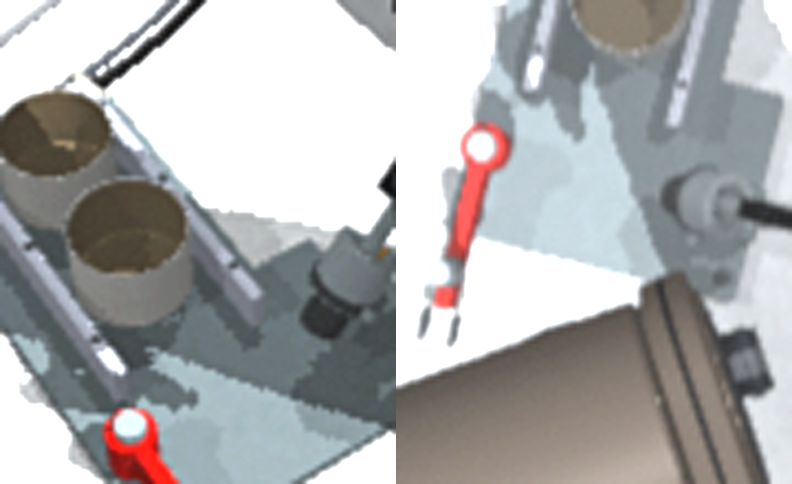

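Run:
```python
from wf import *
i1=bot.camera("scene");t1=bot.camera("top")
# cups change check
for n,b,x in(("scene",i1,(250,165,60,60)),("top",t1,(285,125,45,75))):
    a0=cv2.imread(f"pics/{n}0.png");x0,y0,w,h=x
    d=cv2.absdiff(cv2.cvtColor(a0,6),cv2.cvtColor(b,6))[y0:y0+h,x0:x0+w];print(n,d.mean(),(d>60).sum())
for n in("scene","top"):
    for t in("lane_cup_a","v_block","chuck_key"):print(n,t,[(round(d["confidence"],2),np.round(d["bbox"],1)) for d in bot.outline_of(n,t)][:2])
o=[cv2.resize(im[y:y+130,x:x+120],None,fx=3.3,fy=3.3,interpolation=cv2.INTER_CUBIC) for im,x,y in((i1,260,170),(t1,245,160))]
cv2.imwrite("pics/z13.png",np.hstack(o))
```

```text
scene 22.239166666666666 178
top 25.973925925925926 185
scene lane_cup_a [(0.92, array([272.3, 185.9,  25.2,  32.7])), (0.69, array([288.9, 206.1,  29.6,  33.8]))]
scene v_block [(0.64, array([221.6, 241.7,  23.9,  35.8]))]
scene chuck_key [(0.7, array([442.9, 194.2,  41.3,  42. ]))]
top lane_cup_a [(0.73, array([301.1, 181.9,  25.2,  28.9])), (0.58, array([311.1, 148.7,  27.6,  29.5]))]
top v_block [(0.64, array([241.3, 160.5,  26.7,  21.8]))]
top chuck_key [(0.71, array([420.7, 267.5,  47. ,  46. ]))]
```

View pics/z13.png

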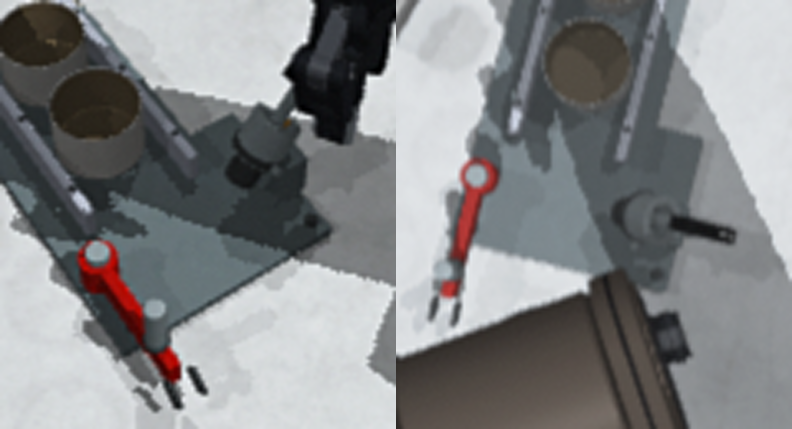

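Run:
```python
from tgt import *
X,e=tri((306.6,262.9),(260,241.5));d=X-piv;print(X,e,"gate deg",(-104.1-np.degrees(np.arctan2(d[1],d[0])))%360)
s=bot.get_state();print(s["force"],s["time"]);print(bot.sign_off())
```

```text
[0.4717 0.3581 0.0834] [np.float64(1.2324815105995262), np.float64(1.2324815105995053)] gate deg 89.17180002546877
[ 0.7871 -0.6586 -0.4873] 23.675
the job is handed in; nothing more can be done
None
```

The knob is parked and the gate is open against its stop. I handed the job in at 23.7 s with the robot touching nothing; `sign_off` reports no verdict.

**Knob:** The stop came at about 21.5 mm of pull-out. The axial force rose abruptly there from about 10 N to 20 N, and I pulled no further. I backed off slightly, turned the knob 90° clockwise, and eased it back about 6.3 mm until the spring force fell to zero. Then I let go and moved clear.

**Gate:** I gripped it by its post and swung it towards the robot until it stopped moving and the force rose. It was let go there.

**Last checks:**
- **Gate angle:** triangulating the post from both cameras gave about 89°. The arm's own position at the stop gave 89.7°.
- **Knob:** the pictures show it still raised and turned.
- **Cups, V block and chuck key:** their outlines lie within about 3 pixels of where they started. A direct before/after pixel comparison around the cups did show differences. I put these down to changed shadows, but did not confirm it.

**Disagreement:** in the pictures the fingertips appeared 15 to 20 mm short of the reported TCP. I set the knob grasp depth between the picture and the stated geometry, and it held without slipping.

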